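# Bring up the interlocked switch bank

## Robot

A 6-joint arm with a two-finger parallel gripper is mounted at the origin on a cart in front of the work surface, level with it; the furniture and walls round the work are solid. World frame = base frame: x ahead of the robot, y to its left, z up, the work surface at z = 0. Lengths are in m, angles in degrees, forces in N, time in s.
With the tool pointing down it reaches from about 0.25 to 0.725 m from the base axis. Payload 9.7 kg.
Tool frame: the origin (TCP) lies on the centre line of the jaws, within the pads' length; the fingertips stand bot.nose_length ahead of it and the grasp point (between the pads) lies 11 mm behind it (bot.nose_length is the distance from the TCP to the fingertips, in m); z points along the fingers, y is the line along which they close (so a half turn about z gives the same grasp; the last joint's range is limited). The gripper opens to 85 mm and grips with 20 to 120 N. Pads are 22 mm wide; open, the fingers measure 114 mm over their backs; the gripper's body (76 mm by 85 mm) begins 54 mm behind the grasp point. The pads swing forward as they close: fully open they stand 13 mm farther back than shut.
Start: joints at [-72.651, 4.979, 10.078, 95.1, 0, 90], TCP at [0.164, -0.525, 0.239] pointing down, gripper open.
Joint ranges: [-179.16, 179.16], [-48.56, 103.87], [-65.8, 70.77], [-126.05, 130.52], [-82.76, 87.17], [-180, 180]. Speed limits (degrees/s): [127.2, 127.2, 147.25, 180, 180, 180].

## Interface

Orientations are given as [roll, pitch, yaw] about the fixed x, y, z axes, in that order (R = Rz(yaw) Ry(pitch) Rx(roll)).
In Python, from workcell import bot gives the robot as it stands. The module is installed in compiled form; this text tells all that it offers.
- The arm moves only by the shell command python3 -m inch 'ROWS' [OPENING] [FORCE]. ROWS is JSON, a list of rows, each a list of 4 numbers: the shift along the world's x, y, z in cm, then the turn about the world's z in degrees. A call has exactly 8 rows; each row is the pose to reach, as a shift and turn from the pose commanded when the call began; what a row does not reach only later rows make up. A row lasts 1/8 s, in which the tool goes at most 62.5 mm and 10.7 degrees, less where a joint would pass 70% of its speed; a pose out of reach is approached as far as the arm can. A call with a gripper value outside its range is refused whole. OPENING is the finger opening in cm, from 0 to 8.54, set as the call begins (- or left out, the last holds). The fingers move at their own pace and stop on an object; FORCE is the grip in N (left out, the last holds). Time passes only in rows, so rows that repeat a pose let the fingers close, or fill a call up. It gives the time, the measured TCP pose, the force, the opening and the grip force at its end, in the units of the state.
- bot.get_obs(): the state, without advancing time (a new reading comes with each control period).
- bot.camera(name): name is "side" or "top"; returns a dict with "img" (400x640x3 uint8, red, green, blue), "fovy" (degrees; the focal length in pixels is half the picture's height over the tangent of half this angle, whatever the lens; pixels are square), "cx", "cy" (the principal point, pixels), "R" (3x3) and "t" (3): a world point X has camera coordinates R X + t. Camera axes: x right, y down, z forward; pixel columns grow to the right and rows downward; lengths in m; the calibration is good to about 2 mm. A picture is of the moment at which its call begins. There is no depth.
- bot.job_done(): hands the job in; it is judged then, once.
Trained networks look in a picture, given as the dict that the camera call returned (one of the last four; its "shot" number tells which), for a name from the list of things; names that differ only in an ending like _2 or _b are one class to them, and where a whole thing is asked for, a point or a joint stands for the part that bears it (a point fixed in the world has none). Each returns a list of dicts, best first, with "score" (0 to 1); they miss things now and then, are a little off and sometimes report something else, mostly with a low value. They report only what shows in the picture. A call takes as long as a camera call.
- bot.find_in(thing, picture): "point" ([column, row] in pixels, amid what is visible of it).
- bot.landmark_of(thing, picture): "point" ([column, row] in pixels: a listed point, or the origin of a listed thing).
The state is a dict: "time": time; "q": joint angles; "qd": joint speeds; "joint_efforts": joint torques, N m; "ee_pos": TCP position; "tcp_rot": TCP orientation; "wrist_force": force on the tool from outside, world axes, zero at the start; "torque": the same for the moment, N m; "opening": finger opening in m; "grasp_force": force on a finger pad.
Only numpy, scipy, OpenCV 4.12 (cv2) and the standard library are available. Lean on these libraries where they do the work, as an engineer would, in place of code of your own. Each camera call takes 0.05 s, during which the arm holds its last target. There are 200 camera calls.

## Task

Bring up the bench: throw all three red-handled levers of the blue switch bank fully over, away from you, to their far stops, one after another. A hidden interlock frees each lever only once the one before it is fully home, and the order is different every time and cannot be seen, so find it by feel: a lever that stops early is blocked, so back off and try another. Never push the bank or a lever with more than 20 N, and do not shift the solder spool, the blue tape roll or the cutters.

Things in the scene. Friction and masses are not known exactly. Their poses are not given: they have to be found in the camera images.
- switch_bank: fixed blue case 100x226 mm, top 60 mm above the desk (steel cheeks beside levers 65), on an aluminium plate 120x380x6 mm whose bare ends are the ledges. Origin: centre of the underside, on the desk; x horizontal, the direction in which the levers are thrown (away from the robot at yaw 0), y left, z up. Lever pivots at x = 0, z = 56 mm, y = +70 (left), 0 (mid), -70 mm (right).
- lever_left (a joint): left lever angle: 0 = leaning 0.40 rad to the bank's -x (unthrown; starts at 0 to 0.08), 0.80 = leaning 0.40 rad to +x, at the far stop (home: above 0.74). Friction 0.25 N m, 3 N at the handle; stays where left. Blocked, it moves freely only to about 0.16, then meets a springy bolt, about 2 N per mm at the handle; the far stop is springy alike (rests at 0.80 to 0.86). Home, it frees the next lever in the hidden order.
- lever_left_grip (a point): centre of the thick end of the left lever's red handle, 92 mm from the pivot (141 mm above the desk unthrown or home, 148 mm half-way); moves with the lever, 72 mm in all along x. Round grip, 21 mm in diameter here, tapering to 13 mm at 48 mm from the pivot; its end is 14 mm beyond this point.
- lever_mid (a joint): mid lever angle: 0 = leaning 0.40 rad to the bank's -x (unthrown; starts at 0 to 0.08), 0.80 = leaning 0.40 rad to +x, at the far stop (home: above 0.74). Friction 0.25 N m, 3 N at the handle; stays where left. Blocked, it moves freely only to about 0.16, then meets a springy bolt, about 2 N per mm at the handle; the far stop is springy alike (rests at 0.80 to 0.86). Home, it frees the next lever in the hidden order.
- lever_mid_grip (a point): centre of the thick end of the mid lever's red handle, 92 mm from the pivot (141 mm above the desk unthrown or home, 148 mm half-way); moves with the lever, 72 mm in all along x. Round grip, 21 mm in diameter here, tapering to 13 mm at 48 mm from the pivot; its end is 14 mm beyond this point.
- lever_right (a joint): right lever angle: 0 = leaning 0.40 rad to the bank's -x (unthrown; starts at 0 to 0.08), 0.80 = leaning 0.40 rad to +x, at the far stop (home: above 0.74). Friction 0.25 N m, 3 N at the handle; stays where left. Blocked, it moves freely only to about 0.16, then meets a springy bolt, about 2 N per mm at the handle; the far stop is springy alike (rests at 0.80 to 0.86). Home, it frees the next lever in the hidden order.
- lever_right_grip (a point): centre of the thick end of the right lever's red handle, 92 mm from the pivot (141 mm above the desk unthrown or home, 148 mm half-way); moves with the lever, 72 mm in all along x. Round grip, 21 mm in diameter here, tapering to 13 mm at 48 mm from the pivot; its end is 14 mm beyond this point.
- solder_spool_mid (a point): small blue-flanged spool of solder, 56 mm across, 40 mm high, standing loose on the right-hand ledge of the switch bank; a bystander; the point is half-way up its axis
- tape_blue_mid (a point): blue tape roll, 62 mm across, 18 mm high, lying loose on the left-hand ledge of the switch bank; a bystander; the point is the centre of the roll
- cutters_mid (a point): side cutters with blue handles, 53x155x12 mm, lying loose on the desk in front of the left half of the bank; a bystander; the point is the middle of the tool

How it is judged (in metres and radians):
On the way, in this order (a step that is already met when the one before it is completed fails the run):
1. one lever is fully home (value of joint any of lever_left, lever_mid, lever_right above 0.74 rad), for 0.2 s.
2. two levers are fully home ((value of joint each of lever_left, lever_mid above 0.74 rad or value of joint each of lever_left, lever_right above 0.74 rad or value of joint each of lever_mid, lever_right above 0.74 rad)), for 0.2 s.
3. all three levers are fully home (value of joint each of lever_left, lever_mid, lever_right above 0.74 rad), for 0.2 s.
At the end, for the whole second after the job is handed in: all three levers stand at their far stops (each joint above 0.74 of 0.80 rad) and at rest; spool, tape roll and cutters within 25 mm of where they were; the bank was never pushed with more than 20 N (all of step 3 and velocity of joint each of lever_left, lever_mid, lever_right below 0.05 rad/s); the robot touches nothing.
It fails at once if a lever or the bank is pushed with more than 20 N (contact force between any of the fingers, the arm and switch_bank above 20 N).
It fails at once if the solder spool, the tape roll or the cutters are shifted by more than 25 mm (distance of any of solder_spool_mid, tape_blue_mid, cutters_mid from where it was at the start of the episode above 0.025 m).
It also fails if it takes over 58 s, if anything falls off the work surface, if the arm or the gripper's body presses on something with over 40 N, if the wrist force passes 120 N, or if a joint passes its speed limit or range.

## Working session

There is one attempt and no reset: what is moved stays moved. The work goes in short steps, Python scripts to look and compute and a shell command to move; the robot and the scene stay as the last step left them, time stands still between calls to the robot, and variables do not carry over. Pictures are saved under pics/ and viewed, at most 10 in all, crops included, and the job is handed in when it is done.

```bash
mkdir -p pics; cat > h.py <<'E'
import numpy as np,cv2
from workcell import bot
def ray(c,p):
    f=200/np.tan(np.radians(c["fovy"]/2)); R=np.array(c["R"]);t=np.array(c["t"])
    d=R.T@np.array([(p[0]-c["cx"])/f,(p[1]-c["cy"])/f,1]); return -R.T@t,d
def atz(c,p,z):
    o,d=ray(c,p); return o+d*(z-o[2])/d[2]
def tri(cs,ps):
    A=0;b=0
    for c,p in zip(cs,ps):
        o,d=ray(c,p);d=d/np.linalg.norm(d);P=np.eye(3)-np.outer(d,d);A=A+P;b=b+P@o
    return np.linalg.solve(A,b)
E
python3 - <<'E'
from h import *
np.set_printoptions(precision=3,suppress=True)
cs=[bot.camera(n) for n in("top","side")]
for c,n in zip(cs,("top","side")): cv2.imwrite(f"pics/{n}0.png",c["img"][:,:,::-1])
print(bot.nose_length,bot.get_obs())
for th in ["switch_bank","lever_left_grip","lever_mid_grip","lever_right_grip","solder_spool_mid","tape_blue_mid","cutters_mid"]:
    r=[bot.landmark_of(th,c) for c in cs]
    print(th,[[(np.round(x["point"],1),round(x["score"],2)) for x in q[:4]] for q in r])
    if r[0] and r[1]: print("  tri",tri(cs,[q[0]["point"] for q in r]))
    z=0.141 if "grip" in th else {"switch_bank":0,"solder_spool_mid":.026,"tape_blue_mid":.015,"cutters_mid":.006}[th]
    for c,q in zip(cs,r):
        if q: print("  z",atz(c,q[0]["point"],z))
E
```

```text
0.008 {'time': 0.1, 'q': array([-72.65 ,   5.008,  10.04 ,  95.098,  -0.002,  90.   ]), 'qd': array([-0.011, -0.07 ,  0.135,  0.122,  0.027, -0.006]), 'joint_efforts': array([ -0.001, -52.156,  46.565,   0.016,  -0.   ,  -0.   ]), 'ee_pos': array([ 0.164, -0.525,  0.239]), 'tcp_rot': array([-179.934,    0.002,   17.35 ]), 'wrist_force': array([-1.116, -1.014,  0.468]), 'torque': array([ 0.04 , -0.008,  0.007]), 'grasp_force': 0.0, 'opening': 0.08564853376820966}
switch_bank [[(array([348.5, 189.7]), 0.89)], [(array([324.4, 253.4]), 0.83)]]
  tri [ 0.562  0.069 -0.005]
  z [0.558 0.07  0.   ]
  z [0.565 0.063 0.   ]
lever_left_grip [[(array([324.2, 201.3]), 0.53)], [(array([297.9, 187. ]), 0.52)]]
  tri [0.522 0.129 0.139]
  z [0.519 0.129 0.141]
  z [0.524 0.125 0.141]
lever_mid_grip [[(array([352.1, 194.5]), 0.68)], [(array([314. , 196.4]), 0.49)]]
  tri [0.538 0.066 0.151]
  z [0.535 0.066 0.141]
  z [0.547 0.08  0.141]
lever_right_grip [[(array([382.4, 193.5]), 0.7)], [(array([321., 217.]), 0.78)]]
  tri [ 0.538 -0.002  0.147]
  z [ 0.538 -0.003  0.141]
  z [0.541 0.006 0.141]
solder_spool_mid [[(array([406.9, 179.2]), 0.85)], [(array([355.9, 288.7]), 0.57)]]
  tri [ 0.585 -0.081  0.023]
  z [ 0.584 -0.08   0.026]
  z [ 0.585 -0.083  0.026]
tape_blue_mid [[(array([322. , 200.2]), 0.69), (array([291.6, 192.4]), 0.56)], [(array([301.1, 211.1]), 0.38)]]
  tri [0.529 0.137 0.07 ]
  z [0.529 0.14  0.015]
  z [0.55  0.215 0.015]
cutters_mid [[(array([307.9, 227.9]), 0.98), (array([289.9, 192.9]), 0.19)], [(array([261.2, 230.5]), 0.8)]]
  tri [0.45  0.178 0.003]
  z [0.456 0.177 0.006]
  z [0.444 0.175 0.006]
```

```bash
python3 - <<'E'
import cv2
a=cv2.imread("pics/top0.png")[120:280,250:450];b=cv2.imread("pics/side0.png")[140:320,220:420]
cv2.imwrite("pics/top0c.png",cv2.resize(a,(750,600),interpolation=2)); cv2.imwrite("pics/side0c.png",cv2.resize(b,(660,594),interpolation=2))
E
```

```text
(no output)
```

View pics/top0c.png

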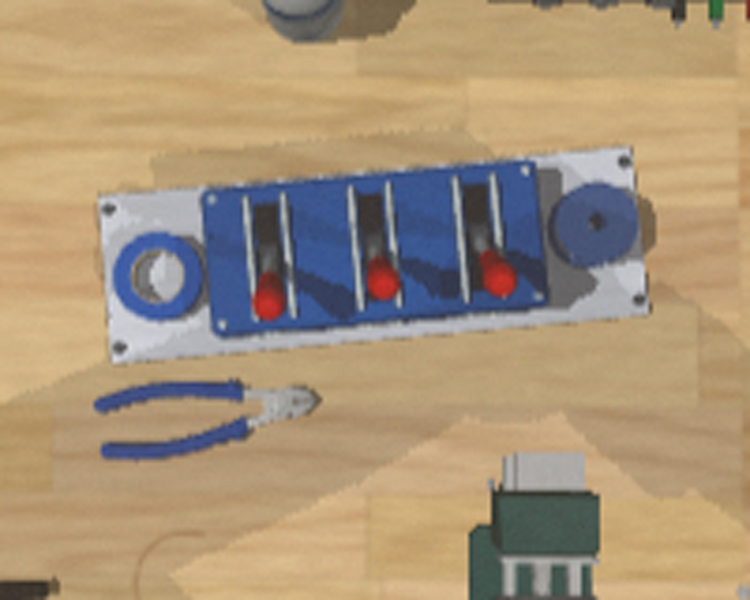

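View pics/side0c.png

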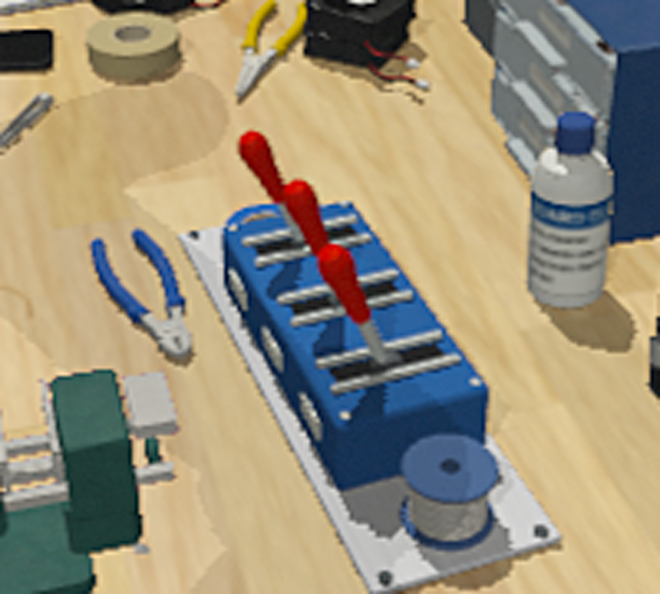

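Both views show three levers unthrown and leaning toward the robot. The tips in the top image are near (321,200), (352,195) and (383,193). The spool sits right of the bank, the tape left, the cutters front left, and a vise front right.

```bash
python3 - <<'E'
from h import *
np.set_printoptions(precision=4,suppress=True)
c=bot.camera("top");s=bot.camera("side")
P=np.array([atz(c,(250+x/3.75,120+y/3.75),.006)[:2] for x,y in[(98,195),(632,148),(648,312),(112,362)]])
m=P.mean(0); d=P[0]-P[1]+P[3]-P[2]; yaw=np.arctan2(-d[0],d[1])
print("centre",m,"yaw",np.degrees(yaw),np.linalg.norm(P[0]-P[1]),np.linalg.norm(P[1]-P[2]))
S=np.array([atz(s,(220+x/3.3,140+y/3.3),.006)[:2] for x,y in[(558,540),(370,592),(182,235)]])
print("side corners",S,"top corners",P)
R=np.array([[np.cos(yaw),-np.sin(yaw)],[np.sin(yaw),np.cos(yaw)]])
for n,y,p,q in(("L",.07,(321.5,200),(297.5,187)),("M",0,(351.9,194.7),(311,202)),("R",-.07,(382.8,193.3),(322.8,220))):
    T=tri([c,s],[p,q]); print(n,"tri",T,"bank",R.T@(T[:2]-m),"nominal",m+R@[-.036,y])
E
```

```text
centre [0.5627 0.0687] yaw 5.484749000959838 0.379840773825812 0.11642281886455846
side corners [[ 0.6395 -0.1188]
 [ 0.5239 -0.127 ]
 [ 0.4904  0.2446]] top corners [[ 0.6038  0.2633]
 [ 0.6388 -0.1149]
 [ 0.5228 -0.125 ]
 [ 0.4853  0.2514]]
L tri [0.5237 0.1357 0.1347] bank [-0.0324  0.0704] nominal [0.5201 0.1349]
M tri [0.5357 0.0663 0.1381] bank [-0.0271  0.0001] nominal [0.5268 0.0653]
R tri [ 0.5396 -0.0038  0.141 ] bank [-0.0299 -0.07  ] nominal [ 0.5335 -0.0044]
```

```bash
python3 -m inch '[[2,4,0,-2],[5,9,0,-4],[8,15,0,-6],[11.5,21,0,-8],[14.5,27,0,-10],[17.5,33,0,-12],[20.5,38,0,-12],[22,41,0,-12]]' 1.0 20; python3 -m inch '[[3,5,0,0],[6,11,0,0],[8.5,16,0,0],[9.4,17.5,0,0],[9.4,17.5,-4,0],[9.4,17.5,-8,0],[9.4,17.5,-10,0],[9.4,17.5,-10,0]]'
```

```text
time: 1.9
ee_pos: [0.3847, -0.1129, 0.2396]
tcp_rot: [180.0, -0.1, 5.4]
wrist_force: [0.4, 0.2, 0.0]
opening: 0.0102
grasp_force: 0.0
time: 2.9
ee_pos: [0.478, 0.0509, 0.1381]
tcp_rot: [-179.6, 0.2, 5.9]
wrist_force: [-0.2, -0.1, 0.3]
opening: 0.0102
grasp_force: 0.0
```

```bash
python3 -m inch '[[0,0.4,0,0],[0,0.9,0,0],[0,0.9,0,0],[0.7,1,0,0],[1.5,1.1,0,0],[1.5,1.1,0,0],[1.5,1.1,0,0],[1.5,1.1,0,0]]';python3 - <<'E'
from h import *
a=bot.camera("top")["img"][120:280,250:450,::-1]; b=bot.camera("side")["img"][120:280,220:420,::-1]
cv2.imwrite("pics/c1.png",cv2.resize(np.hstack([a,b]),(800,320),interpolation=2))
E
```

```text
time: 3.9
ee_pos: [0.4943, 0.0577, 0.1392]
tcp_rot: [-179.4, 0.0, 6.4]
wrist_force: [1.1, 0.3, -0.1]
opening: 0.0101
grasp_force: 0.0
```

View pics/c1.png

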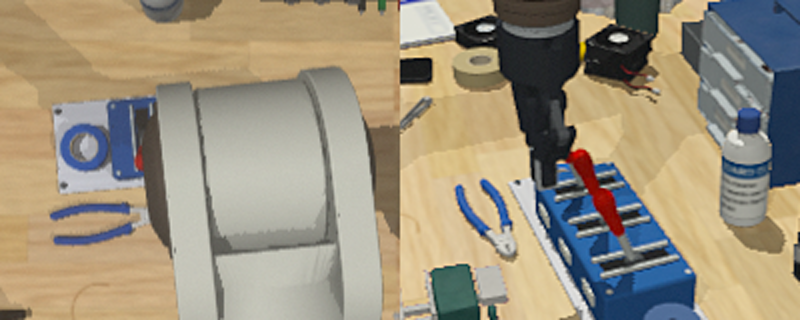

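Top: the arm hides the mid and right levers. Side: the fingers stand just on the robot side of the levers, at about (545,165) in the picture. Now I'll probe the mid lever.

```bash
python3 -m inch '[[0.5,0.5,-0.2,0],[1,0.5,-0.3,0],[1.5,0.6,-0.3,0],[2,0.6,-0.3,0],[2.4,0.7,-0.3,0],[2.8,0.7,-0.3,0],[3,0.7,-0.3,0],[3,0.7,-0.3,0]]'
```

```text
time: 5.0
ee_pos: [0.5248, 0.0629, 0.1363]
tcp_rot: [-179.3, -0.0, 6.6]
wrist_force: [-1.9, 0.2, 1.6]
opening: 0.0101
grasp_force: 1.1
```

```bash
python3 -m inch '[[0.1,0,0,0],[0.2,0,0,0],[0.3,0,0,0],[0.4,0,0,0],[0.4,0,0,0],[0.4,0,0,0],[0.4,0,0,0],[0.4,0,0,0]]'
```

```text
time: 6.0
ee_pos: [0.5287, 0.0629, 0.1363]
tcp_rot: [-179.4, -0.0, 6.5]
wrist_force: [-3.4, 1.2, 2.2]
opening: 0.0101
grasp_force: 1.1
```

```bash
python3 -m inch '[[0.1,0,0,0],[0.2,0,0,0],[0.3,0,0,0],[0.4,0,0,0],[0.4,0,0,0],[0.4,0,0,0],[0.4,0,0,0],[0.4,0,0,0]]'
```

```text
time: 7.0
ee_pos: [0.5327, 0.0629, 0.1362]
tcp_rot: [-179.4, -0.0, 6.5]
wrist_force: [-1.8, 0.4, 1.1]
opening: 0.01
grasp_force: 1.0
```

```bash
python3 -m inch '[[0.1,0,0,0],[0.2,0,0,0],[0.3,0,0,0],[0.4,0,0,0],[0.5,0,0,0],[0.6,0.1,0,0],[0.6,0.1,0,0],[0.6,0.1,0,0]]'
```

```text
time: 8.0
ee_pos: [0.5387, 0.0637, 0.1362]
tcp_rot: [-179.4, -0.0, 6.5]
wrist_force: [-1.4, -0.5, 0.2]
opening: 0.01
grasp_force: 0.8
```

```bash
python3 -m inch '[[0.3,0,0,0],[0.7,0.1,0,0],[1.1,0.1,0,0],[1.5,0.1,0,0],[1.9,0.2,0,0],[2.3,0.2,0,0],[2.4,0.2,0,0],[2.4,0.2,0,0]]';python3 - <<'E'
from h import *
b=bot.camera("side")["img"][120:280,220:420,::-1]
cv2.imwrite("pics/c2.png",cv2.resize(b,(750,600),interpolation=2))
E
```

```text
time: 9.0
ee_pos: [0.5627, 0.0659, 0.1361]
tcp_rot: [-179.3, 0.0, 6.6]
wrist_force: [-1.8, 1.8, -0.4]
opening: 0.01
grasp_force: 1.0
```

View pics/c2.png

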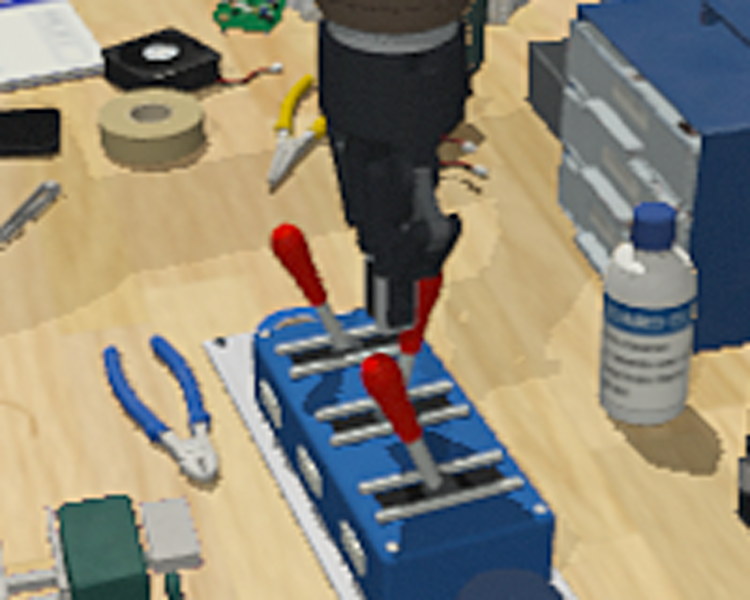

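The mid lever is over at (425,310), so mid comes first. Next I push it in small steps to the stop at bank x of about +10 mm.

```bash
python3 -m inch '[[0.2,0,0,0],[0.4,0,0,0],[0.6,0,0,0],[0.8,0.1,0,0],[0.9,0.1,0,0],[0.9,0.1,0,0],[0.9,0.1,0,0],[0.9,0.1,0,0]]'
```

```text
time: 10.05
ee_pos: [0.5718, 0.0669, 0.1364]
tcp_rot: [-179.4, -0.0, 6.5]
wrist_force: [-1.9, -0.4, -1.7]
opening: 0.0101
grasp_force: 1.1
```

```bash
python3 -m inch '[[0.1,0,0,0],[0.2,0,0,0],[0.3,0,0,0],[0.3,0,0,0],[0.3,0,0,0],[0.3,0,0,0],[0.3,0,0,0],[0.3,0,0,0]]'
```

```text
time: 11.05
ee_pos: [0.5747, 0.0669, 0.1363]
tcp_rot: [-179.3, -0.0, 6.6]
wrist_force: [-3.4, -0.1, -2.7]
opening: 0.0096
grasp_force: 1.5
```

```bash
python3 -m inch '[[0.1,0,0,0],[0.2,0,0,0],[0.2,0,0,0],[0.2,0,0,0],[0.2,0,0,0],[0.2,0,0,0],[0.2,0,0,0],[0.2,0,0,0]]'
```

```text
time: 12.05
ee_pos: [0.5767, 0.0669, 0.1363]
tcp_rot: [-179.3, -0.0, 6.6]
wrist_force: [-2.7, 1.0, -1.5]
opening: 0.0096
grasp_force: 1.4
```

```bash
python3 -m inch '[[0.1,0,0,0],[0.2,0,0,0],[0.3,0,0,0],[0.3,0,0,0],[0.3,0,0,0],[0.3,0,0,0],[0.3,0,0,0],[0.3,0,0,0]]'
```

```text
time: 13.05
ee_pos: [0.5796, 0.0669, 0.1363]
tcp_rot: [-179.3, 0.0, 6.6]
wrist_force: [-4.3, 1.3, -1.9]
opening: 0.0103
grasp_force: 2.2
```

```bash
python3 -m inch '[[0.1,0,0,0],[0.2,0,0,0],[0.2,0,0,0],[0.2,0,0,0],[0.2,0,0,0],[0.2,0,0,0],[0.2,0,0,0],[0.2,0,0,0]]'
```

```text
time: 14.05
ee_pos: [0.5811, 0.067, 0.136]
tcp_rot: [-179.3, 0.1, 6.6]
wrist_force: [-7.3, 0.6, -1.9]
opening: 0.0104
grasp_force: 3.2
```

```bash
python3 -m inch '[[-2.5,-0.2,0,-1],[-5.5,-0.5,0,-1],[-8.5,-0.8,0,-1],[-9.5,-0.9,0,-1],[-9.2,-4,0,-1],[-8.8,-7.6,0,-1],[-8.8,-7.6,0,-1],[-8.8,-7.6,0,-1]]'; python3 -m inch '[[0.5,0,0,0],[1,0.1,0,0],[1.5,0.1,0,0],[2,0.2,0,0],[2.5,0.2,0,0],[2.8,0.3,0,0],[2.8,0.3,0,0],[2.8,0.3,0,0]]'
```

```text
time: 15.05
ee_pos: [0.4943, -0.009, 0.1365]
tcp_rot: [-179.3, -0.1, 5.5]
wrist_force: [0.5, 0.3, 0.4]
opening: 0.01
grasp_force: 0.0
time: 16.05
ee_pos: [0.5216, -0.006, 0.1363]
tcp_rot: [-179.3, 0.0, 5.6]
wrist_force: [-2.1, 1.0, 1.2]
opening: 0.0101
grasp_force: 1.5
```

```bash
python3 -m inch '[[0.2,0,0,0],[0.4,0,0,0],[0.6,0,0,0],[0.8,0.1,0,0],[0.8,0.1,0,0],[0.8,0.1,0,0],[0.8,0.1,0,0],[0.8,0.1,0,0]]'; python3 -m inch '[[0.1,0,0,0],[0.2,0,0,0],[0.3,0,0,0],[0.3,0,0,0],[0.3,0,0,0],[0.3,0,0,0],[0.3,0,0,0],[0.3,0,0,0]]'
```

```text
time: 17.05
ee_pos: [0.5297, -0.0051, 0.1363]
tcp_rot: [-179.3, -0.0, 5.5]
wrist_force: [-2.6, 2.1, 2.1]
opening: 0.0103
grasp_force: 1.5
time: 18.05
ee_pos: [0.5326, -0.005, 0.1363]
tcp_rot: [-179.3, -0.0, 5.6]
wrist_force: [-4.4, 3.3, 3.2]
opening: 0.0104
grasp_force: 2.5
```

```bash
python3 -m inch '[[0.1,0,0,0],[0.2,0,0,0],[0.2,0,0,0],[0.2,0,0,0],[0.2,0,0,0],[0.2,0,0,0],[0.2,0,0,0],[0.2,0,0,0]]'
```

```text
time: 19.05
ee_pos: [0.5346, -0.005, 0.1363]
tcp_rot: [-179.3, -0.0, 5.6]
wrist_force: [-4.4, 4.0, 2.3]
opening: 0.01
grasp_force: 2.5
```

```bash
python3 -m inch '[[0,-0.1,0,0],[0.1,-0.2,0,0],[0.2,-0.3,0,0],[0.2,-0.3,0,0],[0.2,-0.3,0,0],[0.2,-0.3,0,0],[0.2,-0.3,0,0],[0.2,-0.3,0,0]]'
```

```text
time: 20.05
ee_pos: [0.5367, -0.0082, 0.1363]
tcp_rot: [-179.4, -0.0, 5.5]
wrist_force: [-2.2, 0.5, -0.7]
opening: 0.01
grasp_force: 1.0
```

```bash
python3 -m inch '[[0.1,0,0,0],[0.2,0,0,0],[0.3,0,0,0],[0.4,0,0,0],[0.5,0,0,0],[0.5,0,0,0],[0.5,0,0,0],[0.5,0,0,0]]';python3 - <<'E'
from h import *
b=bot.camera("side")["img"][120:280,220:420,::-1]
cv2.imwrite("pics/c3.png",cv2.resize(b,(750,600),interpolation=2))
E
```

```text
time: 21.05
ee_pos: [0.5417, -0.0082, 0.1363]
tcp_rot: [-179.4, -0.0, 5.6]
wrist_force: [-1.7, 0.9, 0.8]
opening: 0.0099
grasp_force: 1.0
```

View pics/c3.png

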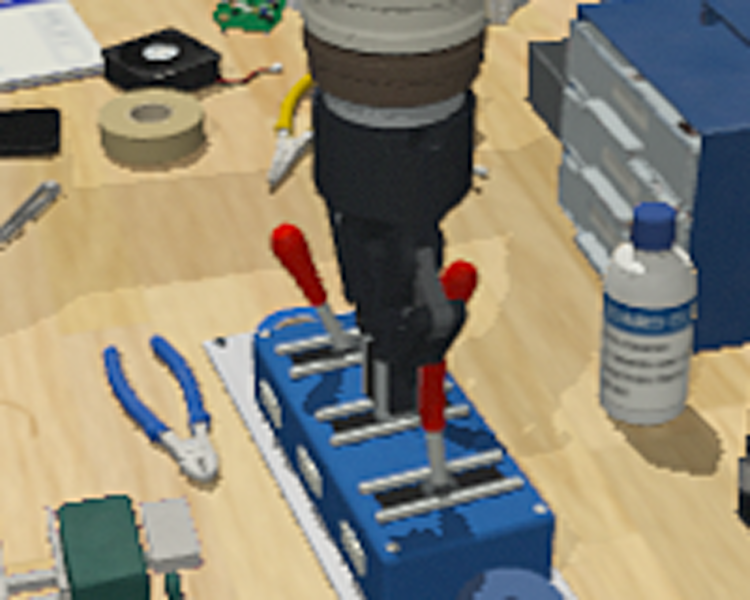

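The right lever is about half-way at (433,400) and moving freely. The mid lever stays thrown at (460,280). I'll keep pushing right.

```bash
python3 -m inch '[[0.5,0,0,0],[1,0.1,0,0],[1.5,0.1,0,0],[2,0.2,0,0],[2.5,0.2,0,0],[3,0.3,0,0],[3.5,0.3,0,0],[3.5,0.3,0,0]]'; python3 -m inch '[[0.1,0,0,0],[0.2,0,0,0],[0.3,0,0,0],[0.4,0,0,0],[0.5,0,0,0],[0.6,0,0,0],[0.6,0,0,0],[0.6,0,0,0]]'
```

```text
time: 22.1
ee_pos: [0.577, -0.0051, 0.1359]
tcp_rot: [-179.3, 0.0, 5.6]
wrist_force: [-1.8, 0.4, -1.1]
opening: 0.01
grasp_force: 0.8
time: 23.1
ee_pos: [0.5828, -0.0051, 0.1364]
tcp_rot: [-179.4, -0.0, 5.6]
wrist_force: [-2.9, 0.3, -2.2]
opening: 0.0103
grasp_force: 1.4
```

```bash
python3 -m inch '[[0.1,0,0,0],[0.2,0,0,0],[0.3,0,0,0],[0.3,0,0,0],[0.3,0,0,0],[0.3,0,0,0],[0.3,0,0,0],[0.3,0,0,0]]'
```

```text
time: 24.1
ee_pos: [0.5857, -0.0051, 0.1363]
tcp_rot: [-179.4, -0.0, 5.6]
wrist_force: [-3.6, 0.1, -1.7]
opening: 0.0101
grasp_force: 1.5
```

```bash
python3 -m inch '[[0.1,0,0,0],[0.2,0,0,0],[0.2,0,0,0],[0.2,0,0,0],[0.2,0,0,0],[0.2,0,0,0],[0.2,0,0,0],[0.2,0,0,0]]'
```

```text
time: 25.1
ee_pos: [0.5871, -0.0051, 0.136]
tcp_rot: [-179.3, 0.1, 5.6]
wrist_force: [-5.9, 0.5, -1.3]
opening: 0.0099
grasp_force: 2.7
```

```bash
python3 -m inch '[[0.1,0,0,0],[0.1,0,0,0],[0.1,0,0,0],[0.1,0,0,0],[0.1,0,0,0],[0.1,0,0,0],[0.1,0,0,0],[0.1,0,0,0]]'
```

```text
time: 26.1
ee_pos: [0.5878, -0.005, 0.1358]
tcp_rot: [-179.3, 0.1, 5.6]
wrist_force: [-6.7, 0.7, -2.0]
opening: 0.01
grasp_force: 3.2
```

```bash
python3 -m inch '[[-3.5,-0.3,0,0],[-7,-0.7,0,0],[-9.5,-0.9,0,0],[-9.9,4,0,0],[-10.4,9,0,0],[-10.8,13,0,0],[-10.8,13,0,0],[-10.8,13,0,0]]'; python3 -m inch '[[0.5,0,0,0],[1,0.1,0,0],[1.5,0.1,0,0],[2,0.2,0,0],[2.5,0.2,0,0],[3,0.3,0,0],[3.3,0.3,0,0],[3.3,0.3,0,0]]'
```

```text
time: 27.1
ee_pos: [0.4869, 0.0849, 0.1363]
tcp_rot: [-177.7, 0.0, 8.6]
wrist_force: [0.1, -0.5, 1.1]
opening: 0.0102
grasp_force: 0.0
time: 28.1
ee_pos: [0.5197, 0.0886, 0.1362]
tcp_rot: [-177.6, 0.1, 8.7]
wrist_force: [0.7, -0.1, 0.7]
opening: 0.0102
grasp_force: 0.0
```

```bash
python3 - <<'E'
from workcell import bot
o=bot.get_obs(); print(o["q"],o["ee_pos"],o["tcp_rot"])
E
```

```text
[  8.43397767   1.09574403  -5.39102709  83.58210499   2.35329758
 179.7255367 ] [0.5197161  0.08855826 0.13621517] [-1.77646400e+02  5.76055656e-02  8.70820963e+00]
```

```bash
python3 -m inch '[[-2,-0.2,0,4],[-4.1,0.5,0,8.5],[-4.1,2,0,8.5],[-4.1,3.9,0,8.5],[-4.1,3.9,0,8.5],[-4.1,3.9,0,8.5],[-4.1,3.9,0,8.5],[-4.1,3.9,0,8.5]]' 1.2
```

```text
time: 29.1
ee_pos: [0.4787, 0.1272, 0.1363]
tcp_rot: [-177.6, 0.0, 17.2]
wrist_force: [0.2, -0.1, 0.3]
opening: 0.012
grasp_force: 0.0
```

```bash
python3 -m inch '[[0.5,0,0,0],[1,0.1,0,0],[1.5,0.1,0,0],[2,0.2,0,0],[2.5,0.2,0,0],[3,0.3,0,0],[3.6,0.3,0,0],[3.6,0.3,0,0]]'; python3 -m inch '[[0.1,0,0,0],[0.2,0,0,0],[0.3,0,0,0],[0.4,0,0,0],[0.5,0,0,0],[0.5,0,0,0],[0.5,0,0,0],[0.5,0,0,0]]'
```

```text
time: 30.1
ee_pos: [0.5148, 0.1308, 0.1364]
tcp_rot: [-177.6, 0.0, 17.2]
wrist_force: [-2.4, 2.0, 2.1]
opening: 0.0121
grasp_force: 1.3
time: 31.1
ee_pos: [0.5195, 0.1305, 0.1363]
tcp_rot: [-177.6, 0.1, 17.2]
wrist_force: [-2.4, 0.9, 2.8]
opening: 0.0119
grasp_force: 2.0
```

```bash
python3 - <<'E'
from h import *
b=bot.camera("side")["img"][120:280,220:420,::-1]
cv2.imwrite("pics/c4.png",cv2.resize(b,(750,600),interpolation=2))
E
```

```text
(no output)
```

View pics/c4.png

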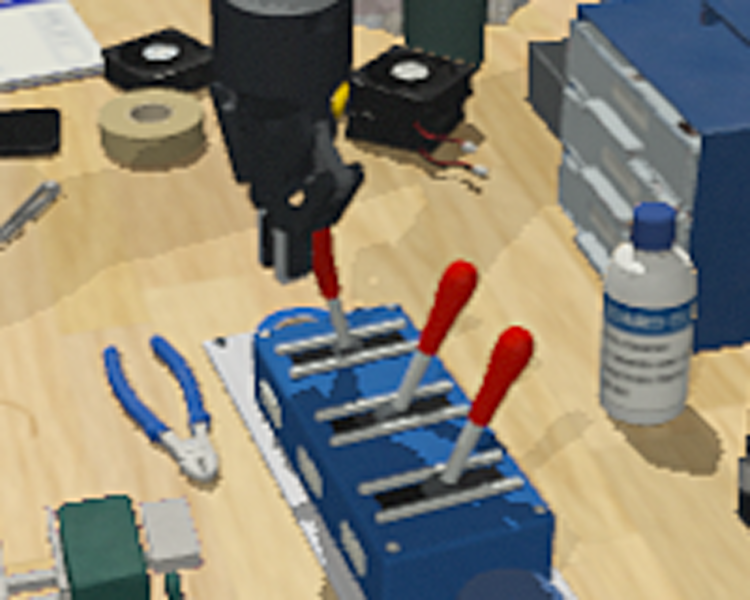

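The mid and right levers are thrown at (458,280) and (512,345). The fingers are on the left lever at (325,260) and it is moving. Continuing.

```bash
python3 -m inch '[[0.2,0,0,0],[0.4,0,0,0],[0.6,0,0,0],[0.8,0.1,0,0],[1,0.1,0,0],[1,0.1,0,0],[1,0.1,0,0],[1,0.1,0,0]]'
```

```text
time: 32.15
ee_pos: [0.5297, 0.1315, 0.1363]
tcp_rot: [-177.7, 0.0, 17.2]
wrist_force: [-1.7, -0.3, 0.5]
opening: 0.012
grasp_force: 0.5
```

```bash
python3 -m inch '[[0.5,0,0,0],[1,0.1,0,0],[1.5,0.1,0,0],[2,0.2,0,0],[2.5,0.2,0,0],[3,0.3,0,0],[3.5,0.3,0,0],[3.5,0.3,0,0]]'; python3 -m inch '[[0.1,0,0,0],[0.2,0,0,0],[0.3,0,0,0],[0.4,0,0,0],[0.5,0,0,0],[0.5,0,0,0],[0.5,0,0,0],[0.5,0,0,0]]'
```

```text
time: 33.15
ee_pos: [0.5648, 0.1346, 0.1358]
tcp_rot: [-177.6, 0.1, 17.2]
wrist_force: [-2.0, 1.4, -0.9]
opening: 0.0116
grasp_force: 1.1
time: 34.15
ee_pos: [0.5696, 0.1346, 0.1364]
tcp_rot: [-177.6, 0.0, 17.2]
wrist_force: [-3.8, 2.7, -2.8]
opening: 0.0121
grasp_force: 2.3
```

```bash
python3 -m inch '[[0.1,0,0,0],[0.2,0,0,0],[0.3,0,0,0],[0.3,0,0,0],[0.3,0,0,0],[0.3,0,0,0],[0.3,0,0,0],[0.3,0,0,0]]'
```

```text
time: 35.15
ee_pos: [0.5727, 0.1345, 0.1364]
tcp_rot: [-177.7, 0.0, 17.2]
wrist_force: [-2.6, 0.7, 0.2]
opening: 0.012
grasp_force: 1.2
```

```bash
python3 -m inch '[[0.1,0,0,0],[0.2,0,0,0],[0.2,0,0,0],[0.2,0,0,0],[0.2,0,0,0],[0.2,0,0,0],[0.2,0,0,0],[0.2,0,0,0]]'
```

```text
time: 36.15
ee_pos: [0.5746, 0.1345, 0.1363]
tcp_rot: [-177.6, 0.1, 17.2]
wrist_force: [-5.5, 0.3, -1.8]
opening: 0.0115
grasp_force: 2.2
```

```bash
python3 -m inch '[[0.1,0,0,0],[0.2,0,0,0],[0.2,0,0,0],[0.2,0,0,0],[0.2,0,0,0],[0.2,0,0,0],[0.2,0,0,0],[0.2,0,0,0]]'
```

```text
time: 37.15
ee_pos: [0.5761, 0.1346, 0.136]
tcp_rot: [-177.6, 0.1, 17.2]
wrist_force: [-6.8, 1.4, -2.0]
opening: 0.0115
grasp_force: 3.0
```

At the stop. I'll back off, rise and look.

```bash
python3 -m inch '[[-2,-0.2,0,0],[-5,-0.5,0,0],[-9,-0.9,0,0],[-11,-1,3,0],[-13,-1,8,0],[-18,-2,8,0],[-22,-3,8,0],[-22,-3,8,0]]';python3 - <<'E'
from h import *
a=bot.camera("top")["img"][120:280,250:450,::-1]; b=bot.camera("side")["img"][120:280,220:420,::-1]
cv2.imwrite("pics/c5.png",cv2.resize(np.hstack([a,b]),(800,320),interpolation=2))
cs=[bot.camera(n) for n in("top","side")]
for th in ["left","mid","right"]:
    r=[bot.landmark_of(f"lever_{th}_grip",c) for c in cs]
    if r[0] and r[1]: 
        T=tri(cs,[q[0]["point"] for q in r]); y=np.radians(5.48); d=T[:2]-[.5627,.0687]
        print(th,T,"bank x",d@[np.cos(y),np.sin(y)],"y",d@[-np.sin(y),np.cos(y)])
E
```

```text
time: 38.15
ee_pos: [0.3561, 0.1042, 0.218]
tcp_rot: [-177.7, -0.3, 17.2]
wrist_force: [1.3, 0.3, -0.1]
opening: 0.012
grasp_force: 0.0
left [0.59746126 0.14043118 0.13675269] bank x 0.041452593056822286 y 0.06808369836536986
mid [0.60291945 0.07355426 0.14433262] bank x 0.040499207000637555 y 0.0009911816576414036
right [0.60718463 0.00379263 0.14760891] bank x 0.0380827767603157 y -0.06885892375477128
```

View pics/c5.png

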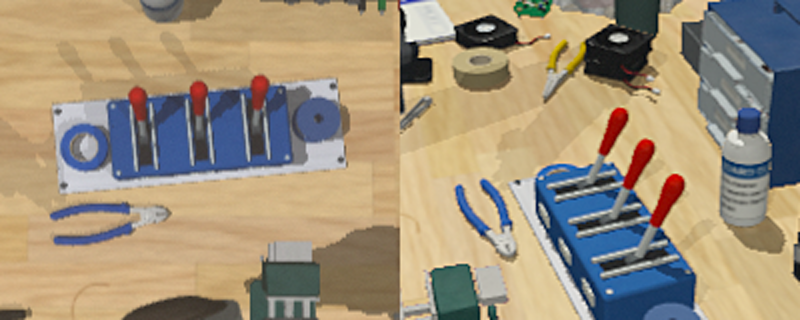

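All three levers are fully over: tips at bank x of 38–41 mm against the expected 36 mm. The bystanders haven't moved. Handing in.

```bash
python3 -c "
from workcell import bot
print(bot.job_done())"
```

```text
the job is handed in; nothing more can be done
None
```

All three levers were thrown to their far stops in the order mid, right, left, with the highest wrist-force reading about 8 N, and the spool, tape roll and cutters look unmoved in the last picture; I handed the job in after about 38 s, and it returned no verdict.

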